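Fit the thick die to the dough press

TASK

Get the upright dough press ready: take the thick rosette die from the wooden board and let it down into the mouth of the press so that it lies flat on its seat. Then take the ring nut out of the loaf tin, set it over the mouth, and screw it down clockwise until it is snug on the die. Leave the thin die and everything else on the table where it is.

Things in the scene. Friction and masses are not known exactly. Their poses are not given: they have to be found in the camera images.
- press: Aluminium dough press barrel standing mouth-up between two low steel cheeks, fixed to the table. Origin on the barrel's axis at table height, z up. Rim of the mouth 150 mm above the table; barrel 74 mm across outside, 85 mm over the thread. The cheeks (120 mm apart outside, across the press's y) end 96 mm above the table; nothing else stands near the mouth.
- press_mouth (a point): Centre of the press's mouth, on the axis at rim height. In the mouth is the die's cell: 8 mm deep, 72 mm across at the rim narrowing to 69 mm at the flat ledge that is its seat.
- thread_start (a point): Upper start of one of three thread ridges round the outside of the mouth: 41 mm from the axis along the press's x, 5 mm under the rim. The other starts are 120 and 240 degrees round. Each ridge is 3 mm thick and descends clockwise (seen from above) for 130 degrees, at 27 mm per full turn (coarse, right-handed: clockwise tightens).
- die_thick: The thick die: a flat steel disc, 66 mm across and 10 mm thick, edges square, with a hub and six spokes (rosette) in its middle. Lies flat on the board. Origin at the centre of its underside, z up. About 0.17 kg. When seated, its top stands 2 mm above the rim of the press.
- die_thin: The thin die, not wanted: a steel disc 66 mm across but only 5 mm thick, with four straight ribs. It lies flat on the same board. Origin at the centre of its underside.
- board: Pale wooden board, 250 x 130 x 14 mm, fixed, on which both dies lie. Origin under its centre, x along its length.
- ring_nut: Aluminium ring nut, about 0.19 kg, right way up in the loaf tin. Origin on the axis at its lower edge, z up. Skirt 96 mm across outside (too wide to span), 89 mm inside; top flange z = 19 to 25 mm with a 48 mm hole. Set on the mouth it rests on the thread at any angle, origin 136 to 144 mm above the table. Screwed home on the thick die it goes stiff, origin 133 mm above the table, and friction holds it.
- loaf_tin: Steel loaf tin, open on top, fixed, 192 mm long (its x) and 101 mm wide inside, walls 2 mm thick and 58 mm high, floor 2 mm thick. Origin under its centre. The ring nut lies in it: outside the ring's lugs there is no room for fingers across the tin's width, but plenty along its length.
- cutter: Round steel cookie cutter, an open ring 60 mm across and 30 mm high, loose, not used. Origin under its centre.
- measure: Clear plastic measuring cup, 84 mm across and 105 mm high, loose, not used. Origin under its centre.
- bun: Brown round bun, 68 mm across and 30 mm high, loose, not used. Origin under its centre.
- brush: Pastry brush lying flat near the robot, loose, not used. Origin under its middle.
- ring_lug (a point): Middle of one of the ring nut's two upright finger lugs (30 mm out along its +y, 47 mm above its lower edge); the other is opposite, along -y. Each stands on the flange from z = 25 to 56 mm, 12 mm thick along the ring's x and 10 mm deep (25 to 35 mm out), so 70 mm over both. In the tin the lugs lie across its width.
- ring_tooth (a point): One of three thread teeth inside the ring's skirt, on its +x side; the others 120 and 240 degrees round. Each 12 mm wide, 4 mm high (z = 1 to 5 mm), reaching in to 39.5 mm from the axis. If each tooth is set down 12 to 30 degrees counterclockwise of a thread start, 60 to 85 degrees clockwise makes the ring snug (0.5 N m is ample); set down elsewhere it needs up to 120 more.
- bowl: Steel mixing bowl, 170 mm across and 75 mm high, loose, not used. Origin under its centre.
- rolling_pin: Wooden rolling pin, 330 mm long and 48 mm thick, lying on the table, loose, not used.
- sesame: Glass jar with a white cap, 72 mm across and 110 mm high, loose, not used. Origin under its centre.
Not all that is in view belongs to the job. What is shaped like the die_thick but blue or purple is not meant.

How it is judged (in metres and radians):
On the way, in this order (a step that is already met when the one before it is completed fails the run):
1. the thick die lies flat on the seat in the mouth of the press, let go (z of die_thick in the frame of press between 0.14 and 0.1435 m and horizontal distance between die_thick and press below 0.004 m and angle between die_thick's own z axis and vertical below 0.05 rad and contact force between die_thick and the fingers below 0.5 N), for 0.2 s.
2. the ring nut sits over the mouth of the press, not yet screwed down (z of ring_nut in the frame of press between 0.134 and 0.149 m and horizontal distance between ring_nut and press below 0.006 m), for 0.1 s.
At the end, for the whole second after the job is handed in: The thick die lies flat on its seat (4 mm off axis at most); the ring nut is level, 4 mm off axis at most, its origin 131.5 to 133.8 mm above the table, and presses on the die with over 5 N by its thread, let go and at rest; the thin die is within 40 mm of its start (z of die_thick in the frame of press between 0.14 and 0.1435 m and horizontal distance between each of die_thick, ring_nut and press below 0.004 m and z of ring_nut in the frame of press between 0.1315 and 0.1338 m and angle between ring_nut's own z axis and vertical below 0.04 rad and contact force between ring_nut and die_thick above 5 N and linear speed of ring_nut below 0.01 m/s and distance of die_thin from where it was at the start of the episode below 0.04 m); the robot touches nothing.
It fails at once if the thin die or another thing on the table is moved more than 40 mm from its place (distance of any of die_thin, cutter, measure, bun, brush, bowl, rolling_pin, sesame from where it was at the start of the episode above 0.04 m).
It also fails if it takes over 72 s, if anything falls off the work surface, if the arm or the gripper's body presses on something with over 40 N, if the wrist force passes 120 N, or if a joint passes its speed limit or range.

ROBOT

A 7-joint arm with a two-finger parallel gripper is mounted at the origin on the work surface. World frame = base frame: x ahead of the robot, y to its left, z up, the work surface at z = 0. Lengths are in mm, angles in rad, forces in N, time in s.
With the tool pointing down it reaches from about 425 to 825 mm from the base axis. Payload 3.6 kg.
Tool frame: the origin (TCP) lies on the mounting face of the last link; the fingertips stand 173 mm ahead of it and the grasp point (between the pads) lies 155 mm ahead of it (env.finger_overhang is the distance from the TCP to the fingertips, in mm); z points along the fingers, y is the line along which they close (so a half turn about z gives the same grasp; the last joint's range is limited). The gripper opens to 85 mm and grips with 20 to 120 N. Pads are 22 mm wide; open, the fingers measure 114 mm over their backs; the gripper's body (76 mm by 85 mm) begins 54 mm behind the grasp point. The pads swing forward as they close: fully open they stand 13 mm farther back than shut.
Start: joints at [1.179, 0.615, -0.013, 1.423, 0.008, 1.103, -0.04], TCP at [232.51, -606.972, 404.697] pointing down, gripper open.
Joint ranges: [-3.12, 3.12], [-0.3, 2.06], [-1.34, 1.32], [0.26, 2.42], [-1.36, 4.5], [0.01, 1.98], [-2.84, 2.84]. Speed limits (rad/s): [2.79, 2.79, 3.14, 3.14, 3.14, 3.14, 3.14].

INTERFACE

Orientations are given as a rotation vector (axis times angle).
In Python, from plant import observe, snapshot, order, env gives the robot as it stands.
- The arm moves only by the tool play_rows, never from a script. Its argument "increments" is a list of rows, each a list of 6 numbers: the shift along the tool's x, y, z in cm, then the turn, a rotation vector about the tool's x, y, z in rad. In form: [[tx, ty, tz, ax, ay, az], ...]. A call has exactly 5 rows; each row is the pose to reach, as a shift and turn from the pose commanded when the call began, along the tool's axes at that moment; what a row does not reach only later rows make up. A row lasts 1/10 s, in which the tool goes at most 50 mm and 8.59 degrees, less where a joint would pass 70% of its speed; a pose out of reach is approached as far as the arm can. A call with a gripper value outside its range is refused whole. "claw" is the finger opening in cm, from 0 to 8.54, set as the call begins (left out, the last holds). The fingers move at their own pace and stop on an object; "force" is the grip in N (left out, the last holds). Time passes only in rows, so rows that repeat a pose let the fingers close, or fill a call up. It gives the time, the measured TCP pose, the force, the opening and the grip force at its end, in the units of the state.
- observe(): the state, without advancing time (a new reading comes with each control period).
- snapshot(name): name is "side" or "top" or "wrist"; returns a dict with "pixels" (400x640x3 uint8, red, green, blue), "camera_matrix" (3x3 intrinsics, pixels), "R" (3x3) and "t" (3): a world point X has camera coordinates R X + t. Camera axes: x right, y down, z forward; pixel columns grow to the right and rows downward; lengths in mm; the calibration is good to about 2 mm. A picture is of the moment at which its call begins. There is no depth.
- order.finish_job(): hands the job in; it is judged then, once.
The state is a dict: "t": time; "qpos": joint angles; "joint_vel": joint speeds; "joint_efforts": joint torques, N m; "tcp_pos": TCP position; "ee_rot": TCP orientation; "ft_force": force on the tool from outside, world axes, zero at the start; "wrist_torque": the same for the moment, N m; "gripper_width": finger opening in mm; "grip_force": force on a finger pad.
Only numpy, scipy, OpenCV 4.12 (cv2) and the standard library are available. Lean on these libraries where they do the work, as an engineer would, in place of code of your own. Each camera call takes 0.05 s, during which the arm holds its last target. There are 200 camera calls.

## Working session

There is one attempt and no reset: what is moved stays moved. The work goes in short steps, Python scripts to look and compute and a tool call to move; the robot and the scene stay as the last step left them, time stands still between calls to the robot, and variables do not carry over. Pictures are saved under pics/ and viewed, at most 10 in all, crops included, and the job is handed in when it is done.

Besides the shell and the picture viewer there is one more tool, called after ">>>" as name(argument=value, ...) on one line, values as JSON. play_rows: Moves the arm, as the interface text tells. Its arguments: {"type":"object","properties":{"increments":{"type":"array","items":{"type":"array","items":{"type":"number"}}},"claw":{"type":"number"},"force":{"type":"number"}},"required":["increments"]}

```bash
mkdir -p pics; ls
cat > h.py <<'E'
import numpy as np, cv2
from plant import observe, snapshot, order, env
from scipy.spatial.transform import Rotation as Ro
def ray(s,uv,z):
    K,R,t=map(np.array,(s["camera_matrix"],s["R"],s["t"]));t=t.ravel()
    c=-R.T@t; d=R.T@np.linalg.inv(K)@np.array([uv[0],uv[1],1.]); return c+d*(z-c[2])/d[2]
def proj(s,X):
    K,R,t=map(np.array,(s["camera_matrix"],s["R"],s["t"])); p=K@(R@np.array(X,float)+t.ravel()); return p[:2]/p[2]
def save(s,n): cv2.imwrite(f"pics/{n}.png",np.ascontiguousarray(s["pixels"][:,:,::-1]))
def tool(p,yaw_only=None):
    o=observe(); R=Ro.from_rotvec(o["ee_rot"]); return R.inv().apply(np.array(p)-o["tcp_pos"])/10
E
python3 - <<'E'
from h import *
o=observe(); print({k:np.round(v,3).tolist() for k,v in o.items()}); print(Ro.from_rotvec(o["ee_rot"]).as_matrix().round(3), env.finger_overhang)
for n in("top","side"):
    s=snapshot(n); save(s,n+"0"); np.save(n+"0.npy",s,allow_pickle=True); print(n,s["camera_matrix"],(-np.array(s["R"]).T@np.array(s["t"]).ravel()).round(0),np.array(s["R"]).round(2))
E
```

```text
pics
{'t': 0.0, 'qpos': [1.179, 0.616, -0.013, 1.425, 0.008, 1.103, -0.04], 'joint_vel': [-0.001, -0.001, 0.0, 0.0, -0.001, 0.0, -0.0], 'joint_efforts': [0.0, -46.922, 0.259, -17.104, 0.01, 0.01, 0.0], 'tcp_pos': [232.396, -606.692, 403.488], 'ee_rot': [-3.087, -0.571, 0.001], 'ft_force': [0.582, -0.793, -0.602], 'wrist_torque': [0.013, 0.007, -0.062], 'grip_force': 0.0, 'gripper_width': 85.576}
[[ 0.934  0.358 -0.001]
 [ 0.358 -0.934  0.002]
 [-0.    -0.003 -1.   ]] 173.4
top [[456.512793     0.         321.27518775]
 [  0.         456.512793   197.25752426]
 [  0.           0.           1.        ]] [ 259.   24. 1522.] [[-0.01 -1.   -0.01]
 [-0.98  0.01 -0.19]
 [ 0.19  0.01 -0.98]]
side [[437.52756979   0.         313.77918728]
 [  0.         437.52756979 194.41907271]
 [  0.           0.           1.        ]] [-137.  718.  864.] [[-0.7  -0.72  0.02]
 [-0.46  0.43 -0.77]
 [ 0.55 -0.55 -0.63]]
```

View pics/top0.png

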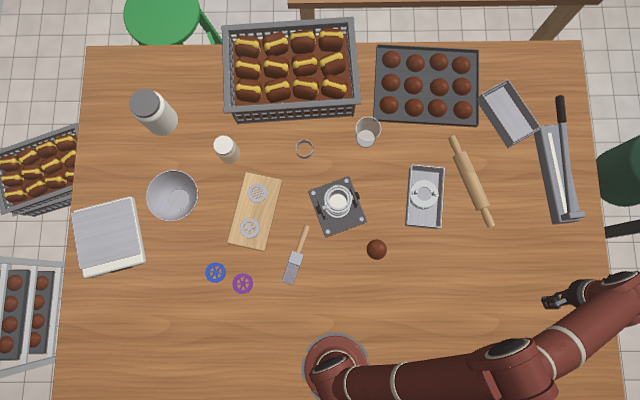

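View pics/side0.png

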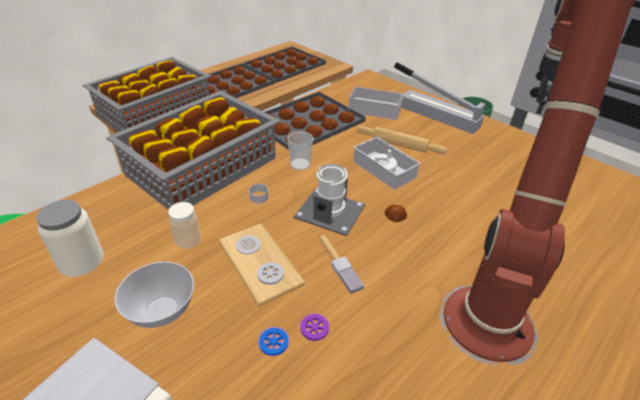

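The top view shows the board at (255,212) with two dies, the press at (338,203) and the tin with the ring nut at (424,195). 
Things that could be taken for the thick die:
- Grey disc at (249,229).
- Grey disc at (257,193), probably the ribbed thin die.
- Blue rosette at (215,272).
- Purple rosette at (242,283).

By the description I choose (249,229), where the side view shows spokes at (270,272). I'll check it in a close crop.

Run:
```python
from h import *
T=np.load("top0.npy",allow_pickle=True).item();S=np.load("side0.npy",allow_pickle=True).item()
def crop(s,u,v,w,h,W,H): return cv2.resize(np.ascontiguousarray(s["pixels"][v:v+h,u:u+w,::-1]),(W,H),interpolation=cv2.INTER_CUBIC)
a=crop(T,220,165,66,100,264,400);b=crop(T,300,170,72,75,288,300);c=crop(T,400,160,48,75,192,300)
d=crop(S,215,220,100,90,400,360)
im=np.zeros((600,800,3),np.uint8); im[:400,:264]=a; im[:300,264:552]=b; im[:300,552:744]=c
im[300:600,272:605]=cv2.resize(crop(S,290,155,75,70,333,300),(333,300)); im[400:600,:222]=cv2.resize(d,(222,200)); im[300:500,605:800]=crop(S,350,135,70,60,195,200)
cv2.imwrite("pics/c1.png",im)
for n,uv,z in(("thick",(249,229),24),("thin",(257,193),19),("press",(338,201),150),("tin",(424,196),58)): print(n,ray(T,uv,z).round(1))
for n,uv,z in(("thick",(270,272),24),("thin",(248,244),19),("press",(332,174),150)): print(n,ray(S,uv,z).round(1))
```

```text
thick [441.9 281.9  24. ]
thin [564.1 258.8  19. ]
press [510.6 -10.2 150. ]
tin [ 541.9 -292.8   58. ]
thick [442.8 282.   24. ]
thin [561.  259.7  19. ]
press [507.    0.7 150. ]
```

View pics/c1.png

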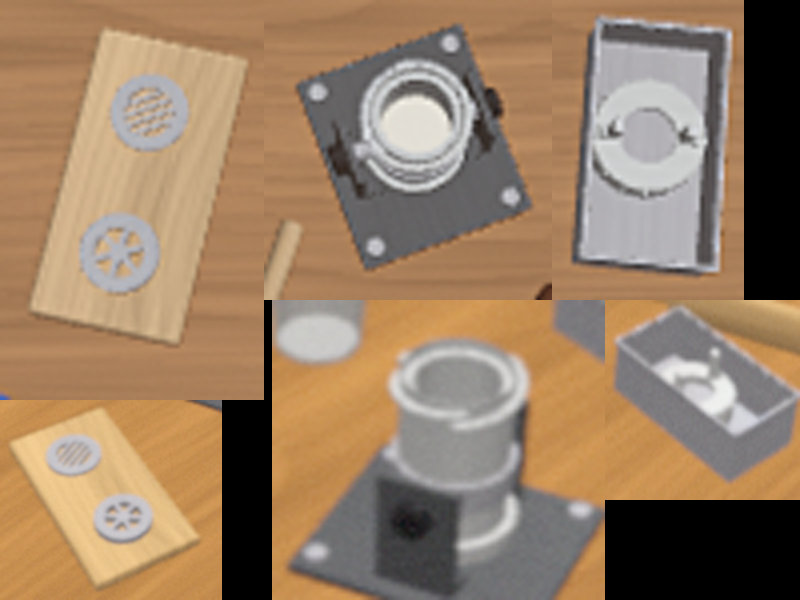

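Confirmed: the disc with hub and six spokes at crop (118,252), which is top (249,229), is the thick die. The one at crop (150,112) has straight ribs, so it is the thin one. The press mouth is at crop (415,110), and the ring has its lugs across the tin at crop (612,130) and (685,132). I'll fly over the tin and press to the die, looking with the wrist camera on the way.

```bash
cat >> h.py <<'E'
def go(p,yaw=None):
    o=observe(); R=Ro.from_rotvec(o["ee_rot"]); M=R.as_matrix(); y0=np.degrees(np.arctan2(M[1,0],M[0,0]))
    if yaw is None: yaw=y0
    Rt=Ro.from_euler("z",yaw,degrees=True)*Ro.from_euler("x",180,degrees=True)
    p=np.array([o["tcp_pos"][i] if p[i] is None else p[i] for i in range(3)],float)
    print("yaw",y0.round(1),"tcp",np.round(o["tcp_pos"],1),"| shift cm",(R.inv().apply(p-o["tcp_pos"])/10).round(2),"rot",(R.inv()*Rt).as_rotvec().round(3),"q",np.round(o["qpos"],2)[[0,6]],"F",np.round(o["ft_force"],1),"T",np.round(o["wrist_torque"],2),"w",round(float(o["gripper_width"]),1),"g",round(float(o["grip_force"]),1),"t",round(o["t"],2))
E
python3 -c "
from h import *
go([540,-292,403],61.6)"
```

```text
yaw 21.0 tcp [ 232.4 -606.7  403.6] | shift cm [ 39.98 -18.39   0.11] rot [-0.002 -0.001 -0.709] q [ 1.18 -0.04] F [ 0.   0.1 -0.9] T [0.01 0.05 0.  ] w 85.2 g 0.0 t 0.1
```

>>> play_rows(increments=[[4, -1.8, 0, 0, 0, 0], [8, -3.7, 0, 0, 0, 0], [12, -5.5, 0, 0, 0, 0], [16, -7.4, 0, 0, 0, 0], [20, -9.2, 0, 0, 0, 0]])

```text
t: 0.6
tcp_pos: [387.3, -447.9, 404.3]
ee_rot: [-3.088, -0.571, 0.001]
ft_force: [0.6, -0.9, -0.3]
gripper_width: 85.2
grip_force: 0.0
```

>>> play_rows(increments=[[4, -1.8, 0, 0, 0, -0.142], [8, -3.7, 0, 0, 0, -0.284], [12, -5.5, 0, 0, 0, -0.426], [16, -7.4, 0, 0, 0, -0.568], [20, -9.2, 0, 0, 0, -0.709]])

```text
t: 1.1
tcp_pos: [541.1, -290.5, 404.4]
ee_rot: [-2.693, -1.616, 0.001]
ft_force: [1.3, -0.4, 0.0]
gripper_width: 85.7
grip_force: 0.0
```

Run:
```python
from h import *
go([510,-5,403],90)
s=snapshot("wrist"); save(s,"w_tin"); np.save("w_tin.npy",s,allow_pickle=True)
R=Ro.from_rotvec(observe()["ee_rot"]); c=-np.array(s["R"]).T@np.array(s["t"]).ravel(); print("cam in tool",R.inv().apply(c-observe()["tcp_pos"]).round(1),"axis",R.inv().apply(np.array(s["R"])[2]).round(3), s["camera_matrix"][0][0])
```

```text
yaw 61.9 tcp [ 541.1 -290.5  404.4] | shift cm [ 23.73 -16.18   0.15] rot [-0.001 -0.    -0.49 ] q [ 0.59 -0.16] F [ 1.3 -0.4  0. ] T [-0.09 -0.08  0.05] w 85.7 g 0.0 t 1.1
cam in tool [69.3  0.  31.5] axis [-0.326 -0.007  0.945] 276.49379925980475
```

View pics/w_tin.png

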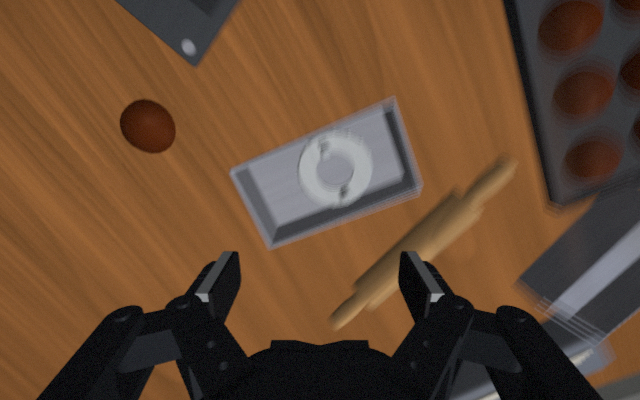

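The wrist view (slightly blurred) shows the tin with the ring at (336,168), lugs at (325,147) and (345,190), fingers below. On to the press.

>>> play_rows(increments=[[4, -2.7, 0, 0, 0, 0], [8, -5.4, 0, 0, 0, 0], [12, -8.1, 0, 0, 0, 0], [16, -10.8, 0, 0, 0, 0], [19.7, -13.5, 0, 0, 0, 0]])

```text
t: 1.65
tcp_pos: [514.6, -52.6, 404.5]
ee_rot: [-2.698, -1.608, 0.0]
ft_force: [0.6, 0.4, -0.5]
gripper_width: 85.4
grip_force: 0.0
```

>>> play_rows(increments=[[4, -2.7, 0, 0, 0, -0.14], [4, -2.7, 0, 0, 0, -0.28], [4, -2.7, 0, 0, 0, -0.42], [4, -2.7, 0, 0, 0, -0.49], [4, -2.7, 0, 0, 0, -0.49]])

```text
t: 2.15
tcp_pos: [510.3, -6.8, 404.3]
ee_rot: [-2.228, -2.213, 0.001]
ft_force: [0.3, -0.6, -0.0]
gripper_width: 85.2
grip_force: 0.0
```

Run:
```python
from h import *
go([442,282,403],122)
s=snapshot("wrist"); save(s,"w_pr"); np.save("w_pr.npy",s,allow_pickle=True)
print(ray(s,(320,168),150).round(1))
```

```text
yaw 89.6 tcp [510.3  -6.8 404.3] | shift cm [28.83 -7.02  0.15] rot [-0.001 -0.    -0.565] q [ 0.25 -0.24] F [ 0.3 -0.6 -0. ] T [-0.01 -0.   -0.02] w 85.2 g 0.0 t 2.15
[510.5  24.7 150. ]
```

View pics/w_pr.png

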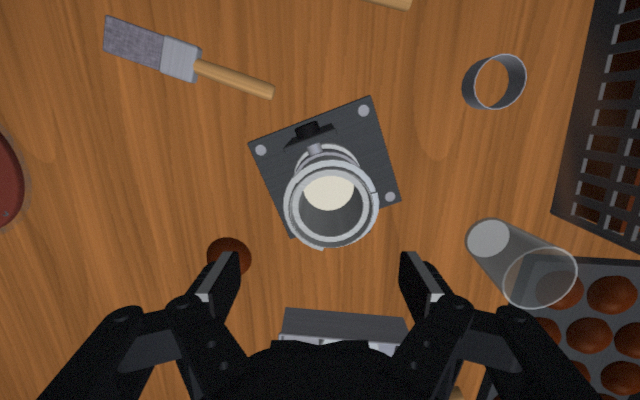

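The wrist view is sharp: the press mouth is at about (332,205), the brush at the upper left and the cup at the right. I'll measure the mouth from the contours in all three views.

```bash
cat >> h.py <<'E'
def circfit(P):
    A=np.c_[2*P[:,:2],np.ones(len(P))]; b=(P[:,:2]**2).sum(1); x=np.linalg.lstsq(A,b,rcond=None)[0]; r=np.sqrt(x[2]+x[0]**2+x[1]**2)
    return x[:2],r,np.abs(np.hypot(*(P[:,:2]-x[:2]).T)-r).mean()
def circles(s,uv,half,thr,z,lo,hi,inv=False):
    g=cv2.cvtColor(s["pixels"],cv2.COLOR_RGB2GRAY); u,v=uv; k=4
    c=cv2.resize(g[v-half:v+half,u-half:u+half],None,fx=k,fy=k,interpolation=cv2.INTER_CUBIC)
    m=(c>thr).astype(np.uint8)
    if inv: m=1-m
    for q in cv2.findContours(m,cv2.RETR_LIST,cv2.CHAIN_APPROX_NONE)[0]:
        q=cv2.convexHull(q)[:,0]
        if len(q)<12: continue
        P=np.array([ray(s,((a+.5)/k-.5+u-half,(b+.5)/k-.5+v-half),z) for a,b in q]); c0,r,e=circfit(P)
        if lo<r<hi: print("thr",thr,"c",c0.round(1),"r",r.round(1),"err",e.round(2),"px",(q.mean(0)/k+[u-half,v-half]).round(1))
E
python3 - <<'E'
from h import *
s=np.load("w_pr.npy",allow_pickle=True).item(); T=np.load("top0.npy",allow_pickle=True).item()
for t in (100,120,140,160,180,200): circles(s,(332,205),62,t,150,28,46)
print("top")
for t in (120,140,160,180,200): circles(T,(339,198),22,t,150,28,46)
print("inv")
for t in (120,150,180): circles(s,(332,205),62,t,150,28,46,True)
E
```

```text
thr 100 c [520.2 -12.8] r 34.9 err 0.32 px [340.7 227.2]
thr 100 c [519.1  -8.8] r 35.2 err 0.28 px [326.5 175.8]
thr 120 c [518.4  -3.2] r 45.0 err 2.7 px [326.8 194.9]
thr 140 c [528.3 -12.7] r 32.3 err 0.86 px [369.7 218.1]
thr 140 c [519.2  -9.5] r 28.2 err 0.09 px [333.1 215.7]
thr 140 c [518.8  -9.3] r 33.4 err 0.21 px [332.9 205.9]
thr 140 c [518.5  -6.9] r 42.1 err 1.72 px [319.2 193.2]
thr 160 c [529.  -12.2] r 31.4 err 0.79 px [371.4 216.3]
thr 160 c [519.1  -9.6] r 28.6 err 0.09 px [330.3 215.1]
thr 160 c [519.   -9.3] r 32.9 err 0.09 px [332.9 206.7]
thr 160 c [519.5  -9.8] r 41.1 err 0.39 px [318.5 195.7]
thr 180 c [519.8  -5.1] r 36.8 err 0.5 px [337.2 175.6]
top
thr 160 c [519.4 -10. ] r 28.7 err 0.33 px [338.4 194.4]
thr 160 c [528.1  -9.7] r 29.4 err 0.67 px [339.7 188.8]
thr 180 c [518.9 -10. ] r 29.6 err 0.44 px [338.6 195.2]
thr 200 c [499.9  -7.3] r 37.9 err 0.22 px [337.7 214.3]
thr 200 c [514.9 -20.2] r 33.7 err 1.59 px [348.9 201.7]
thr 200 c [518.8  -9.6] r 32.5 err 0.27 px [337.5 198. ]
inv
thr 150 c [529.1 -13.1] r 31.6 err 0.93 px [367.6 219. ]
thr 150 c [519.2  -9.5] r 28.2 err 0.09 px [335.1 214.6]
thr 150 c [518.9  -9.3] r 33.3 err 0.14 px [330.  204.8]
thr 150 c [519.4  -9.8] r 41.4 err 0.4 px [319.1 194.9]
thr 180 c [519.8  -4.9] r 36.9 err 0.55 px [335.8 175.6]
```

>>> play_rows(increments=[[4.4, -1.1, 0, 0, 0, 0], [8.8, -2.2, 0, 0, 0, 0], [13.2, -3.3, 0, 0, 0, 0], [17.6, -4.4, 0, 0, 0, 0], [22, -5.5, 0, 0, 0, 0]])

```text
t: 2.7
tcp_pos: [456.2, 215.1, 404.8]
ee_rot: [2.231, 2.212, 0.0]
ft_force: [-0.1, -0.0, -0.3]
gripper_width: 85.8
grip_force: 0.0
```

>>> play_rows(increments=[[4, -0.8, 2, 0, 0, -0.14], [6.8, -1.5, 5, 0, 0, -0.28], [6.8, -1.5, 8, 0, 0, -0.42], [6.8, -1.5, 10, 0, 0, -0.565], [6.8, -1.5, 10, 0, 0, -0.565]])

```text
t: 3.2
tcp_pos: [441.6, 280.9, 301.8]
ee_rot: [-1.523, -2.744, 0.01]
ft_force: [-0.3, -0.0, 0.8]
gripper_width: 85.4
grip_force: 0.0
```

Run:
```python
from h import *
go([442,282,303],122)
s=snapshot("wrist"); save(s,"w_die"); np.save("w_die.npy",s,allow_pickle=True)
u,v=proj(s,(442,282,24)).round().astype(int); print(u,v)
for t in (140,160,175,190): circles(s,(u,min(v,335)),65,t,24,28,40); circles(s,(u,min(v,335)),65,t,24,28,40,True)
h=cv2.cvtColor(s["pixels"],cv2.COLOR_RGB2HSV); m=((h[...,1]<50)&(h[...,2]>90)).astype(np.uint8)
for q in cv2.findContours(m,cv2.RETR_EXTERNAL,cv2.CHAIN_APPROX_NONE)[0]:
    if cv2.contourArea(q)>1500:
        P=np.array([ray(s,p[0],24) for p in q]); print(circfit(P),q[:,0].mean(0))
```

```text
yaw 121.9 tcp [441.6 280.9 301.8] | shift cm [ 0.08  0.09 -0.12] rot [-0.007  0.    -0.001] q [-0.26 -0.47] F [-0.3 -0.   0.8] T [-0.06 -0.02  0.04] w 85.4 g 0.0 t 3.2
323 195
(array([316.954745 , 142.8571734]), np.float64(36.46123549403677), np.float64(12.562955449096982)) [144.00416667 244.97083333]
(array([446.22243486, 278.98558849]), np.float64(32.39695125373805), np.float64(0.24860520953303805)) [325.65968586 198.84293194]
(array([570.78695823, 496.06064724]), np.float64(41.1657351368322), np.float64(13.603859843941725)) [595.4755102   60.25918367]
```

```bash
python3 -c "
from h import *
go([446.2,279,186],122)"
```

```text
yaw 121.8 tcp [442.2 281.4 303.6] | shift cm [-0.41  0.26 11.76] rot [-0.003 -0.    -0.004] q [-0.26 -0.47] F [0.9 0.5 0.7] T [ 0.06 -0.03 -0.01] w 85.3 g 0.0 t 3.25
```

>>> play_rows(increments=[[-0.4, 0.25, 4, 0, 0, 0], [-0.4, 0.25, 8, 0, 0, 0], [-0.4, 0.25, 11, 0, 0, 0], [-0.4, 0.25, 11.8, 0, 0, 0], [-0.4, 0.25, 11.8, 0, 0, 0]], claw=7.4)

```text
t: 3.75
tcp_pos: [446.9, 280.1, 187.1]
ee_rot: [1.525, 2.746, 0.0]
ft_force: [-0.2, 0.3, 0.7]
gripper_width: 73.9
grip_force: 0.0
```

Run:
```python
from h import *
go([446.2,279,186],122)
s=snapshot("side"); np.save("s1.npy",s,allow_pickle=True)
u,v=proj(s,(446,279,24)).astype(int); print(u,v)
cv2.imwrite("pics/s1.png",cv2.resize(np.ascontiguousarray(s["pixels"][v-50:v+40,u-60:u+60,::-1]),(800,600),interpolation=cv2.INTER_CUBIC))
```

```text
yaw 121.9 tcp [446.9 280.1 187.1] | shift cm [-0.05 -0.11  0.11] rot [ 0.     0.    -0.002] q [-0.36 -0.59] F [-0.2  0.3  0.7] T [ 0.    0.01 -0.02] w 73.9 g 0.0 t 3.75
270 270
```

View pics/s1.png

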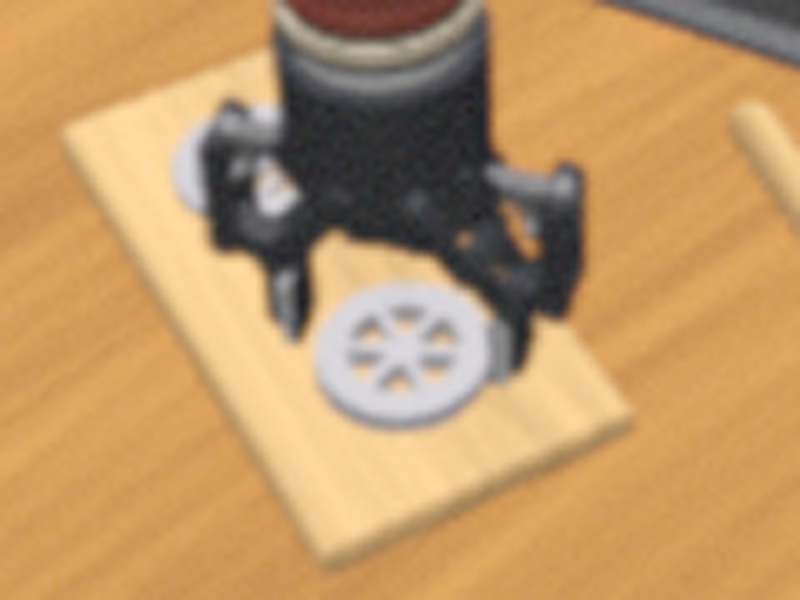

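The side crop shows the fingers on either side of the six-spoked die, centre (405,355), with tips at (295,335) and (505,380), close to die level. I'll feel for the board.

>>> play_rows(increments=[[-0.05, -0.1, 0.1, 0, 0, 0], [-0.05, -0.1, 0.2, 0, 0, 0], [-0.05, -0.1, 0.2, 0, 0, 0], [-0.05, -0.1, 0.3, 0, 0, 0], [-0.05, -0.1, 0.3, 0, 0, 0]])

```text
t: 4.3
tcp_pos: [446.0, 278.9, 183.9]
ee_rot: [1.523, 2.748, 0.0]
ft_force: [-0.3, 0.1, 1.0]
gripper_width: 73.9
grip_force: 0.0
```

>>> play_rows(increments=[[0, 0, 0.1, 0, 0, 0], [0, 0, 0.2, 0, 0, 0], [0, 0, 0.2, 0, 0, 0], [0, 0, 0.3, 0, 0, 0], [0, 0, 0.3, 0, 0, 0]])

```text
t: 4.8
tcp_pos: [445.8, 278.9, 180.6]
ee_rot: [-1.522, -2.748, 0.0]
ft_force: [0.8, 0.4, 0.2]
gripper_width: 74.4
grip_force: 0.0
```

```bash
python3 -c "
from h import *
go([446.2,279,186],122)"
```

```text
yaw 122.0 tcp [445.8 278.9 180.6] | shift cm [-0.01  0.04 -0.54] rot [-0.    -0.     0.001] q [-0.36 -0.59] F [0.8 0.4 0.2] T [ 0.01 -0.01  0.04] w 74.4 g 0.0 t 4.8
```

>>> play_rows(increments=[[0, 0, 0.1, 0, 0, 0], [0, 0, 0.2, 0, 0, 0], [0, 0, 0.2, 0, 0, 0], [0, 0, 0.3, 0, 0, 0], [0, 0, 0.3, 0, 0, 0]])

```text
t: 5.3
tcp_pos: [445.8, 279.0, 178.6]
ee_rot: [1.522, 2.748, 0.0]
ft_force: [-1.2, 0.1, 5.5]
gripper_width: 74.1
grip_force: 3.1
```

>>> play_rows(increments=[[0, 0, 0.05, 0, 0, 0], [0, 0, 0.1, 0, 0, 0], [0, 0, 0.1, 0, 0, 0], [0, 0, 0.15, 0, 0, 0], [0, 0, 0.15, 0, 0, 0]])

```text
t: 5.8
tcp_pos: [445.7, 279.1, 178.5]
ee_rot: [1.521, 2.747, 0.0]
ft_force: [-2.7, -2.8, 17.3]
gripper_width: 74.0
grip_force: 8.6
```

>>> play_rows(increments=[[0, 0, -0.6, 0, 0, 0], [0, 0, -1.15, 0, 0, 0], [0, 0, -1.15, 0, 0, 0], [0, 0, -1.15, 0, 0, 0], [0, 0, -1.15, 0, 0, 0]])

```text
t: 6.3
tcp_pos: [445.9, 278.7, 187.4]
ee_rot: [-1.522, -2.748, 0.001]
ft_force: [-0.4, -0.2, 0.2]
gripper_width: 74.1
grip_force: 0.0
```

>>> play_rows(increments=[[0, 0, 0, 0, 0, 0], [0, 0, 0, 0, 0, 0], [0, 0, 0, 0, 0, 0], [0, 0, 0, 0, 0, 0], [0, 0, 0, 0, 0, 0]], claw=6.0, force=40)

```text
t: 6.8
tcp_pos: [445.9, 279.0, 188.2]
ee_rot: [1.522, 2.748, 0.0]
ft_force: [-0.4, -0.6, 5.0]
gripper_width: 63.3
grip_force: 42.3
```

```bash
python3 -c "
from h import *
go([446.2,279,187.5],122)"
```

```text
yaw 122.0 tcp [445.9 279.  188.2] | shift cm [-0.02  0.02  0.07] rot [0.    0.    0.001] q [-0.35 -0.59] F [-0.4 -0.6  5. ] T [-0.19  0.23 -0.02] w 63.3 g 42.3 t 6.8
```

>>> play_rows(increments=[[0, 0, -0.5, 0, 0, 0], [0, 0, -1.5, 0, 0, 0], [0, 0, -3, 0, 0, 0], [0, 0, -4, 0, 0, 0], [0, 0, -4, 0, 0, 0]])

```text
t: 7.3
tcp_pos: [446.3, 279.2, 229.2]
ee_rot: [1.522, 2.747, 0.005]
ft_force: [0.2, 0.2, -1.5]
gripper_width: 62.9
grip_force: 44.4
```

```bash
cat >> h.py <<'E'
def greys(s,z,amin=800,S=50,V=90):
    h=cv2.cvtColor(s["pixels"],cv2.COLOR_RGB2HSV); m=((h[...,1]<S)&(h[...,2]>V)).astype(np.uint8)
    for q in cv2.findContours(m,cv2.RETR_EXTERNAL,cv2.CHAIN_APPROX_NONE)[0]:
        if cv2.contourArea(q)>amin:
            P=np.array([ray(s,p[0],z) for p in cv2.convexHull(q)]); c,r,e=circfit(P); print("grey",c.round(1),r.round(1),e.round(2),q[:,0].mean(0).round(0),cv2.contourArea(q))
E
python3 - <<'E'
from h import *
go([446.2,279,227.5],122)
s=snapshot("wrist"); save(s,"w2"); np.save("w2.npy",s,allow_pickle=True)
for z in(24,64): print(proj(s,(446,279,z)).round(0)); greys(s,z)
a=snapshot("side"); u,v=proj(a,(446,279,64)).astype(int)
im=np.zeros((600,800,3),np.uint8); im[:400,:640]=s["pixels"][:,:,::-1]; im[200:600,400:800]=cv2.resize(np.ascontiguousarray(a["pixels"][v-50:v+50,u-50:u+50,::-1]),(400,400),interpolation=cv2.INTER_CUBIC); cv2.imwrite("pics/c2.png",im)
E
```

```text
yaw 122.0 tcp [446.3 279.2 229.2] | shift cm [-0.01 -0.02  0.17] rot [ 0.003 -0.     0.   ] q [-0.31 -0.54] F [ 0.2  0.2 -1.5] T [-0.06 -0.01 -0.  ] w 62.9 g 44.4 t 7.3
[319. 229.]
grey [345.5 132.2] 23.3 0.94 [108. 312.] 1668.0
grey [300.8 151.2] 31.3 3.31 [ 54. 267.] 3424.0
grey [458.7 258.3] 42.6 0.19 [319. 256.] 9594.5
[320. 259.]
grey [358.6 181.4] 18.0 0.72 [108. 312.] 1668.0
grey [324.2 196. ] 24.1 2.55 [ 54. 267.] 3424.0
grey [445.9 278.5] 32.8 0.14 [319. 256.] 9594.5
```

View pics/c2.png

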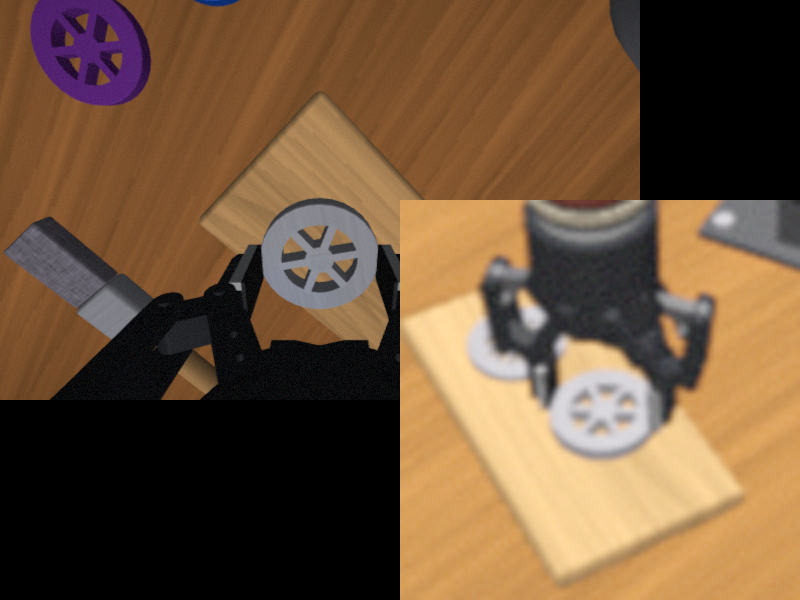

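The die is held level: wrist (319,256), fitted radius 32.8 at the expected height, centred on the TCP. The thin die has not moved. I'll carry it to the press.

```bash
python3 -c "
from h import *
go([519.8,-11,360],122); go([519.8,-11,360],90)"
```

```text
yaw 122.0 tcp [445.9 278.7 227.8] | shift cm [-28.48  -9.09 -13.22] rot [0. 0. 0.] q [-0.32 -0.54] F [-0.5 -0.2 -3.8] T [-0.01 -0.01  0.  ] w 63.1 g 44.4 t 7.4
yaw 122.0 tcp [445.9 278.7 227.8] | shift cm [-28.48  -9.09 -13.22] rot [0.    0.    0.559] q [-0.32 -0.54] F [-0.5 -0.2 -3.8] T [-0.01 -0.01  0.  ] w 63.1 g 44.4 t 7.4
```

>>> play_rows(increments=[[-1.5, -0.5, -3.5, 0, 0, 0], [-4.5, -1.5, -7, 0, 0, 0], [-8, -2.7, -10, 0, 0, 0], [-12, -4, -12.5, 0, 0, 0], [-16, -5.2, -13.2, 0, 0, 0]])

```text
t: 7.9
tcp_pos: [487.2, 114.7, 361.9]
ee_rot: [1.52, 2.746, 0.004]
ft_force: [1.9, -0.1, -2.0]
gripper_width: 63.2
grip_force: 45.6
```

>>> play_rows(increments=[[-4, -1.2, 0, 0, 0, 0.11], [-8, -2.5, 0, 0, 0, 0.22], [-11, -3.5, 0, 0, 0, 0.33], [-12.5, -3.9, 0, 0, 0, 0.44], [-12.5, -3.9, 0, 0, 0, 0.56]])

```text
t: 8.4
tcp_pos: [520.1, -15.1, 358.5]
ee_rot: [2.235, 2.208, -0.005]
ft_force: [0.1, 0.8, -3.0]
gripper_width: 63.2
grip_force: 45.6
```

>>> play_rows(increments=[[0, 0, 0, 0, 0, 0], [0, 0, 0, 0, 0, 0], [0, 0, 0, 0, 0, 0], [0, 0, 0, 0, 0, 0], [0, 0, 0, 0, 0, 0]])

```text
t: 8.9
tcp_pos: [519.8, -10.7, 359.7]
ee_rot: [-2.221, -2.222, 0.0]
ft_force: [0.2, 0.5, -2.3]
gripper_width: 63.1
grip_force: 45.6
```

Run:
```python
from h import *
go([519.8,-11,330],90)
s=snapshot("wrist"); save(s,"w3"); np.save("w3.npy",s,allow_pickle=True)
z=observe()["tcp_pos"][2]-164.5; greys(s,z); print(proj(s,(519,-11,150)))
for t in (140,160,180): circles(s,(332,140),70,t,145,35,48); circles(s,(332,140),70,t,145,35,48,True)
```

```text
yaw 90.0 tcp [519.8 -10.7 359.7] | shift cm [-0.03 -0.    2.97] rot [-0. -0.  0.] q [ 0.28 -0.3 ] F [ 0.2  0.5 -2.3] T [ 0.01 -0.01  0.02] w 63.1 g 45.6 t 8.9
grey [643.3 -28. ] 42.0 4.41 [542. 276.] 6234.0
grey [518.9   3.6] 42.3 4.71 [319. 229.] 15231.5
grey [606.9  80.9] 14.1 0.82 [515.  79.] 3034.5
grey [432.4  94.8] 21.7 3.4 [117.  35.] 4534.5
[318.67516091 225.82253172]
thr 140 c [518.9 -41.2] r 44.2 err 0.07 px [320.1 207.7]
thr 140 c [518.8 -12.4] r 35.1 err 0.21 px [317.2 191.2]
thr 140 c [519.2   6.2] r 37.3 err 1.48 px [323.  173.4]
thr 160 c [519.5  -8.4] r 39.6 err 0.59 px [323.6 183.3]
thr 180 c [520.5  -5.8] r 37.0 err 0.64 px [322.9 183.9]
thr 180 c [520.5  -5.7] r 37.1 err 0.65 px [321.6 184.8]
```

View pics/w3.png

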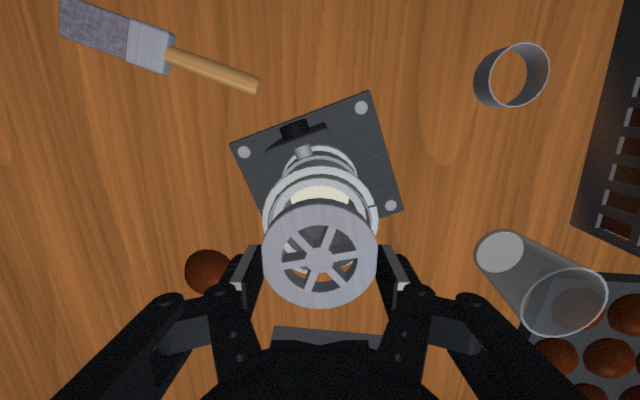

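The die at (319,256) lies over the mouth; their centres line up in x (519.2). I'll lower it.

>>> play_rows(increments=[[0, 0, 1, 0, 0, 0], [0, 0, 2.2, 0, 0, 0], [0, 0, 3, 0, 0, 0], [0, 0, 3.2, 0, 0, 0], [0, 0, 3.2, 0, 0, 0]])

```text
t: 9.45
tcp_pos: [519.8, -11.0, 327.0]
ee_rot: [-2.221, -2.22, 0.001]
ft_force: [0.2, -0.5, -2.0]
gripper_width: 62.8
grip_force: 45.6
```

>>> play_rows(increments=[[0, 0, 0.15, 0, 0, 0], [0, 0, 0.3, 0, 0, 0], [0, 0, 0.4, 0, 0, 0], [0, 0, 0.5, 0, 0, 0], [0, 0, 0.5, 0, 0, 0]])

```text
t: 9.95
tcp_pos: [519.9, -11.0, 322.7]
ee_rot: [-2.222, -2.22, -0.0]
ft_force: [1.0, -0.1, -2.3]
gripper_width: 63.1
grip_force: 45.6
```

Run:
```python
from h import *
go([519.8,-11,318.5],90)
```

```text
yaw 89.9 tcp [519.9 -11.  322.7] | shift cm [ 0.   -0.01  0.42] rot [-0.    -0.    -0.001] q [ 0.26 -0.33] F [ 1.  -0.1 -2.3] T [-0.02  0.01  0.02] w 63.1 g 45.6 t 9.95
```

>>> play_rows(increments=[[0, 0, 0.1, 0, 0, 0], [0, 0, 0.2, 0, 0, 0], [0, 0, 0.2, 0, 0, 0], [0, 0, 0.25, 0, 0, 0], [0, 0, 0.25, 0, 0, 0]])

```text
t: 10.45
tcp_pos: [519.9, -11.0, 320.2]
ee_rot: [-2.222, -2.22, 0.0]
ft_force: [-0.4, -0.7, -2.8]
gripper_width: 63.1
grip_force: 45.6
```

>>> play_rows(increments=[[0, 0, 0.05, 0, 0, 0], [0, 0, 0.1, 0, 0, 0], [0, 0, 0.1, 0, 0, 0], [0, 0, 0.15, 0, 0, 0], [0, 0, 0.15, 0, 0, 0]])

```text
t: 10.95
tcp_pos: [519.9, -11.0, 318.7]
ee_rot: [-2.222, -2.22, -0.0]
ft_force: [-0.8, 0.8, -1.5]
gripper_width: 63.2
grip_force: 45.6
```

>>> play_rows(increments=[[0, 0, 0.05, 0, 0, 0], [0, 0, 0.1, 0, 0, 0], [0, 0, 0.1, 0, 0, 0], [0, 0, 0.15, 0, 0, 0], [0, 0, 0.15, 0, 0, 0]])

```text
t: 11.45
tcp_pos: [519.9, -10.9, 317.7]
ee_rot: [2.222, 2.22, 0.0]
ft_force: [-2.0, -0.6, 3.2]
gripper_width: 62.8
grip_force: 48.4
```

>>> play_rows(increments=[[0, 0, 0.05, 0, 0, 0], [0, 0, 0.05, 0, 0, 0], [0, 0, 0.1, 0, 0, 0], [0, 0, 0.1, 0, 0, 0], [0, 0, 0.1, 0, 0, 0]])

```text
t: 11.95
tcp_pos: [519.9, -10.9, 317.6]
ee_rot: [2.222, 2.22, 0.0]
ft_force: [-2.3, -0.3, 9.4]
gripper_width: 63.2
grip_force: 51.8
```

>>> play_rows(increments=[[0, 0, -0.1, 0, 0, 0], [0, 0, -0.1, 0, 0, 0], [0, 0, -0.1, 0, 0, 0], [0, 0, -0.1, 0, 0, 0], [0, 0, -0.1, 0, 0, 0]], claw=7.6)

```text
t: 12.45
tcp_pos: [519.9, -11.0, 317.0]
ee_rot: [-2.222, -2.22, 0.0]
ft_force: [0.2, -1.0, 0.3]
gripper_width: 76.3
grip_force: 0.0
```

>>> play_rows(increments=[[0, 0, -1, 0, 0, 0], [0, 0, -3, 0, 0, 0], [0, 0, -6, 0, 0, 0], [0, 0, -8.5, 0, 0, 0], [0, 0, -8.5, 0, 0, 0]])

```text
t: 12.95
tcp_pos: [520.9, -10.4, 406.4]
ee_rot: [2.218, 2.216, 0.01]
ft_force: [-0.3, 0.6, 0.1]
gripper_width: 75.7
grip_force: 0.0
```

Run:
```python
from h import *
go([541,-292,403],60)
s=snapshot("wrist"); save(s,"w4"); np.save("w4.npy",s,allow_pickle=True)
print(proj(s,(519,-11,152)))
h=cv2.cvtColor(s["pixels"],cv2.COLOR_RGB2HSV); u,v=proj(s,(519,-11,152)).astype(int)
cv2.imwrite("pics/w4c.png",cv2.resize(np.ascontiguousarray(s["pixels"][max(v-75,0):v+75,u-100:u+100,::-1]),(800,600),interpolation=cv2.INTER_CUBIC))
for t in (110,130,150,170,190): circles(s,(u,v),62,t,152,28,48); circles(s,(u,v),62,t,152,28,48,True)
```

```text
yaw 89.9 tcp [520.9 -10.4 406.4] | shift cm [-28.15   2.03   0.35] rot [ 0.009 -0.003  0.523] q [ 0.3  -0.27] F [-0.3  0.6  0.1] T [-0.01  0.03 -0.01] w 75.7 g 0.0 t 12.95
[314.81647423 204.77497226]
thr 110 c [519.5 -11.8] r 35.0 err 0.22 px [329.2 219.6]
thr 110 c [519.3  -6.9] r 30.5 err 0.12 px [313.3 173.4]
thr 110 c [519.3  -8.2] r 34.9 err 0.17 px [314. 171.]
thr 110 c [550.6 -48.2] r 28.1 err 2.06 px [337.7 244.6]
thr 110 c [519.5 -11.8] r 34.8 err 0.21 px [329.1 219.5]
thr 110 c [519.4  -7.3] r 30.7 err 0.08 px [313.3 172.9]
thr 110 c [519.4  -8.5] r 35.0 err 0.14 px [314.  170.5]
thr 130 c [525.4 -10.8] r 34.9 err 0.61 px [352.8 214.4]
thr 130 c [518.4  -9.7] r 33.8 err 0.47 px [315.2 207.7]
thr 130 c [519.7  -5.1] r 43.0 err 2.55 px [304.9 189.4]
thr 130 c [526.9 -11.9] r 33.5 err 1.02 px [353.  213.4]
thr 130 c [518.4  -9.7] r 34.0 err 0.47 px [314.7 207.2]
thr 150 c [528.  -12.2] r 31.8 err 0.85 px [353.3 213. ]
thr 150 c [519.5 -11. ] r 31.5 err 0.25 px [318.6 195.6]
thr 150 c [520.7  -6. ] r 43.0 err 2.42 px [302.9 197.3]
thr 150 c [528.  -12.1] r 32.1 err 0.89 px [353.  213.1]
thr 150 c [519.5 -11. ] r 31.7 err 0.25 px [317.8 195.1]
thr 170 c [529.5 -11.7] r 30.2 err 0.71 px [355.5 211.5]
thr 170 c [519.3  -8.1] r 39.8 err 0.16 px [304.4 178.9]
thr 170 c [530.2 -11.9] r 29.7 err 0.75 px [355.3 212.4]
thr 170 c [519.3  -8. ] r 39.9 err 0.18 px [306.5 178.7]
```

View pics/w4c.png

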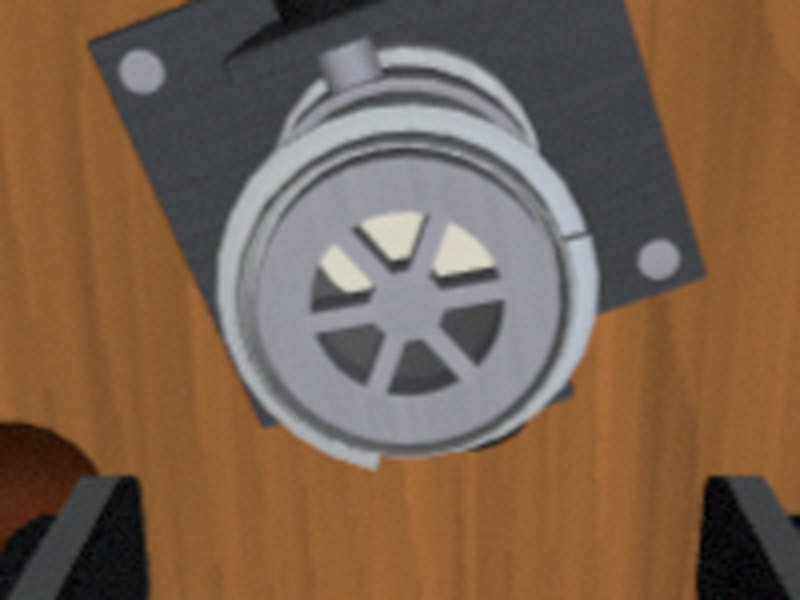

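The crop shows the die lying flat inside the rim: centre at (405,300), with an even dark gap all round. It is let go. Next is the tin. The lugs lie across the width, so I'll turn the ring about its axis by pushing both lugs with half-open fingers, then grip across both lugs along the tin's length.

>>> play_rows(increments=[[-4.5, 0.3, 0, 0, 0, 0], [-9, 0.6, 0, 0, 0, 0], [-13.5, 0.9, 0, 0, 0, 0], [-18, 1.2, 0, 0, 0, 0], [-22.5, 1.5, 0, 0, 0, 0]])

```text
t: 13.5
tcp_pos: [534.2, -237.8, 401.3]
ee_rot: [-2.221, -2.219, 0.001]
ft_force: [2.0, -0.3, -0.3]
gripper_width: 76.2
grip_force: 0.0
```

>>> play_rows(increments=[[-3, 0.3, 1.5, 0, 0, 0.03], [-5.6, 0.5, 3.5, 0, 0, 0.07], [-5.6, 0.5, 5.5, 0, 0, 0.07], [-5.6, 0.5, 5.5, 0, 0, 0.07], [-5.6, 0.5, 5.5, 0, 0, 0.07]])

```text
t: 14.0
tcp_pos: [539.7, -291.2, 346.7]
ee_rot: [-2.296, -2.141, -0.0]
ft_force: [0.5, -0.3, 1.2]
gripper_width: 75.8
grip_force: 0.0
```

Run:
```python
from h import *
go([541,-292,350],86)
s=snapshot("wrist"); save(s,"w5"); np.save("w5.npy",s,allow_pickle=True)
u,v=proj(s,(541,-292,27)).astype(int); print(u,v)
for t in (130,150,170,190,210): circles(s,(u,min(v,330)),68,t,27,18,30); circles(s,(u,min(v,330)),68,t,27,18,52,True)
g=cv2.cvtColor(s["pixels"],cv2.COLOR_RGB2GRAY)
for dx,dy in((35,0),(-35,0),(0,36),(0,-36),(0,0),(70,0),(-70,0)):
    a,b=proj(s,(541+dx,-292+dy,27)).astype(int); print(dx,dy,a,b,s["pixels"][b,a])
```

```text
yaw 86.0 tcp [ 539.7 -291.2  346.7] | shift cm [-0.07  0.14 -0.33] rot [-0.002 -0.002  0.   ] q [0.69 0.14] F [ 0.5 -0.3  1.2] T [-0.01 -0.02  0.02] w 75.8 g 0.0 t 14.0
321 184
thr 130 c [ 556.3 -302.2] r 23.7 err 0.17 px [339.3 203.6]
thr 130 c [ 556.3 -302. ] r 23.6 err 0.13 px [339. 204.]
thr 130 c [ 545.9 -292.7] r 38.9 err 0.97 px [307.2 167.9]
thr 150 c [ 557.5 -292.8] r 30.0 err 3.04 px [336.1 193.7]
thr 150 c [ 557.2 -302.8] r 47.5 err 0.44 px [331.3 182.3]
thr 170 c [ 557.  -302.1] r 46.1 err 0.3 px [329.1 189.2]
35 0 353 182 [142 143 152]
-35 0 288 187 [144 143 153]
0 36 318 151 [139 142 144]
0 -36 323 215 [174 179 181]
0 0 321 184 [147 147 155]
70 0 385 180 [139 139 149]
-70 0 257 189 [146 146 154]
```

```bash
python3 -c "
from h import *
go([556.5,-302.3,208],86)"
```

```text
yaw 86.0 tcp [ 540.1 -291.   347.7] | shift cm [-1.03  1.7  13.97] rot [ 0.001 -0.001  0.001] q [0.69 0.14] F [ 0.  -0.2  1.1] T [ 0.02  0.03 -0.02] w 75.8 g 0.0 t 14.05
```

>>> play_rows(increments=[[-0.6, 1, 2, 0, 0, 0], [-1.05, 1.7, 6, 0, 0, 0], [-1.05, 1.7, 10, 0, 0, 0], [-1.05, 1.7, 13.2, 0, 0, 0], [-1.05, 1.7, 13.9, 0, 0, 0]], claw=5.4)

```text
t: 14.55
tcp_pos: [555.1, -302.4, 205.6]
ee_rot: [-2.293, -2.139, 0.003]
ft_force: [-0.8, 1.2, 0.0]
gripper_width: 54.1
grip_force: 0.0
```

>>> play_rows(increments=[[0, 0, 0, 0, 0, 0.1], [0, 0, 0, 0, 0, 0.22], [0, 0, 0, 0, 0, 0.34], [0, 0, 0, 0, 0, 0.46], [0, 0, 0, 0, 0, 0.58]])

```text
t: 15.05
tcp_pos: [557.2, -303.2, 211.1]
ee_rot: [2.815, 1.388, 0.006]
ft_force: [-0.4, -0.1, -0.4]
gripper_width: 53.7
grip_force: 0.0
```

```bash
python3 -c "
from h import *
go([556.5,-302.3,208],86)"
```

```text
yaw 52.5 tcp [ 557.2 -303.2  211.1] | shift cm [ 0.03 -0.11  0.31] rot [ 0.005 -0.001 -0.585] q [ 0.56 -0.35] F [-0.4 -0.1 -0.4] T [ 0.03  0.01 -0.  ] w 53.7 g 0.0 t 15.05
```

>>> play_rows(increments=[[0, -0.05, 0.15, 0, 0, 0.12], [0, -0.1, 0.2, 0, 0, 0.24], [0, -0.1, 0.2, 0, 0, 0.36], [0, -0.1, 0.2, 0, 0, 0.48], [0, -0.1, 0.2, 0, 0, 0.6]])

```text
t: 15.55
tcp_pos: [556.4, -302.4, 209.0]
ee_rot: [3.101, 0.496, 0.007]
ft_force: [0.3, 0.8, -0.1]
gripper_width: 54.1
grip_force: 0.6
```

>>> play_rows(increments=[[0, 0, 0, 0, 0, 0.12], [0, 0, 0, 0, 0, 0.24], [0, 0, 0, 0, 0, 0.36], [0, 0, 0, 0, 0, 0.48], [0, 0, 0, 0, 0, 0.6]])

```text
t: 16.05
tcp_pos: [556.6, -302.3, 209.0]
ee_rot: [-3.109, 0.442, -0.008]
ft_force: [-0.0, 0.0, -1.2]
gripper_width: 54.0
grip_force: 0.7
```

```bash
python3 -c "
from h import *
go([556.5,-302.3,208],-49)"
```

```text
yaw -16.2 tcp [ 556.6 -302.3  209. ] | shift cm [-0.01  0.01  0.1 ] rot [-0.003 -0.004  0.573] q [ 0.37 -1.22] F [-0.   0.  -1.2] T [-0.    0.05  0.01] w 54.0 g 0.7 t 16.05
```

>>> play_rows(increments=[[0, 0, 0, 0, 0, 0.12], [0, 0, 0, 0, 0, 0.24], [0, 0, 0, 0, 0, 0.36], [0, 0, 0, 0, 0, 0.48], [0, 0, 0, 0, 0, 0.57]])

```text
t: 16.55
tcp_pos: [556.8, -302.1, 208.9]
ee_rot: [-2.859, 1.296, -0.007]
ft_force: [-0.4, -0.1, 0.7]
gripper_width: 53.9
grip_force: 0.9
```

>>> play_rows(increments=[[0, 0, 0, 0, 0, -0.05], [0, 0, -2.5, 0, 0, -0.05], [0, 0, -5, 0, 0, -0.05], [0, 0, -9, 0, 0, -0.05], [0, 0, -13, 0, 0, -0.05]])

```text
t: 17.05
tcp_pos: [555.9, -301.8, 339.8]
ee_rot: [-2.893, 1.219, -0.005]
ft_force: [0.4, -0.7, -0.3]
gripper_width: 54.0
grip_force: 0.0
```

>>> play_rows(increments=[[0, 0, 0, 0, 0, -0.14], [0, 0, 0, 0, 0, -0.28], [0, 0, 0, 0, 0, -0.42], [0, 0, 0, 0, 0, -0.56], [0, 0, 0, 0, 0, -0.7]], claw=8.5)

```text
t: 17.55
tcp_pos: [555.9, -302.0, 339.2]
ee_rot: [-3.138, 0.144, -0.008]
ft_force: [0.9, -0.6, 0.6]
gripper_width: 84.7
grip_force: 0.0
```

>>> play_rows(increments=[[0, 0, 0, 0, 0, -0.14], [0, 0, 0, 0, 0, -0.28], [0, 0, 0, 0, 0, -0.42], [0, 0, 0, 0, 0, -0.56], [0, 0, 0, 0, 0, -0.7]])

```text
t: 18.05
tcp_pos: [555.8, -302.2, 339.2]
ee_rot: [2.996, 0.939, 0.007]
ft_force: [-1.0, -0.1, 0.6]
gripper_width: 85.3
grip_force: 0.0
```

>>> play_rows(increments=[[0, 0, 0, 0, 0, -0.14], [0, 0, 0, 0, 0, -0.28], [0, 0, 0, 0, 0, -0.42], [0, 0, 0, 0, 0, -0.56], [0, 0, 0, 0, 0, -0.7]])

```text
t: 18.55
tcp_pos: [555.8, -302.3, 339.3]
ee_rot: [2.491, 1.908, 0.004]
ft_force: [-0.2, 0.6, -0.5]
gripper_width: 85.1
grip_force: 0.0
```

>>> play_rows(increments=[[0, 0, 0, 0, 0, -0.14], [0, 0, 0, 0, 0, -0.28], [0, 0, 0, 0, 0, -0.4], [0, 0, 0, 0, 0, -0.4], [0, 0, 0, 0, 0, -0.4]])

```text
t: 19.05
tcp_pos: [555.4, -302.7, 338.1]
ee_rot: [2.074, 2.356, 0.002]
ft_force: [0.7, 0.6, -0.2]
gripper_width: 85.1
grip_force: 0.0
```

Run:
```python
from h import *
go([556.5,-302.3,340],101)
s=snapshot("wrist"); save(s,"w6"); np.save("w6.npy",s,allow_pickle=True)
u,v=proj(s,(556.5,-302.3,27)).astype(int); print(u,v)
for t in (130,150,170): circles(s,(u,min(v,330)),68,t,27,20,26); circles(s,(u,min(v,330)),68,t,27,44,52,True)
h=60; im=cv2.resize(np.ascontiguousarray(s["pixels"][v-h:v+h,u-80:u+80,::-1]),(800,600),interpolation=cv2.INTER_CUBIC); cv2.imwrite("pics/w6c.png",im)
```

```text
yaw 97.3 tcp [ 555.4 -302.7  338.1] | shift cm [ 0.03  0.11 -0.19] rot [ 0.003  0.001 -0.065] q [0.65 0.38] F [ 0.7  0.6 -0.2] T [ 0.04 -0.07  0.02] w 85.1 g 0.0 t 19.05
319 185
thr 130 c [ 560.  -303.3] r 23.9 err 0.16 px [324.3 199. ]
thr 130 c [ 558.7 -298.6] r 47.1 err 0.57 px [319.2 152.8]
thr 150 c [ 560.8 -303.8] r 47.2 err 0.55 px [318.8 180.9]
thr 170 c [ 560.6 -303.5] r 46.1 err 0.33 px [322.3 182.6]
```

View pics/w6c.png

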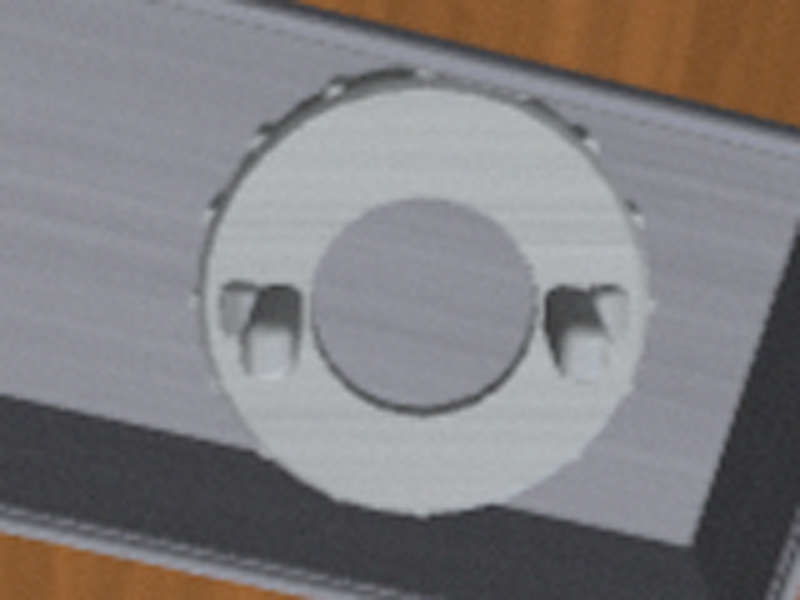

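The last picture shows the ring turned so the lugs lie along the tin: lug tops at crop (270,358) and (585,358), i.e. pixels (293,196.6) and (356,196.6), with the hole at (324,186).

Run:
```python
from h import *
s=np.load("w6.npy",allow_pickle=True).item()
a,b=[ray(s,(319-80+x/5-.4,185-60+358/5-.4),58) for x in (272,584)]
d=b-a; ang=np.degrees(np.arctan2(d[1],d[0])); print(a.round(1),b.round(1),np.hypot(*d[:2]).round(1),"mid",((a+b)/2).round(1),"dir",ang.round(1),"yaw",(ang+90).round(1))
go([560,-303,215],(ang+90))
```

```text
[ 531.1 -307.3   58. ] [ 589.9 -299.9   58. ] 59.2 mid [ 560.5 -303.6   58. ] dir 7.2 yaw 97.2
yaw 97.3 tcp [ 555.4 -302.7  337.7] | shift cm [-0.07  0.43 12.27] rot [0.002 0.001 0.002] q [0.65 0.38] F [ 0.7  1.  -0.7] T [ 0.03 -0.01  0.03] w 85.1 g 0.0 t 19.1
```

>>> play_rows(increments=[[-0.1, 0.45, 3, 0, 0, 0], [-0.1, 0.47, 7, 0, 0, 0], [-0.1, 0.47, 11, 0, 0, 0], [-0.1, 0.47, 13, 0, 0, 0], [-0.1, 0.47, 13.5, 0, 0, 0]])

```text
t: 19.6
tcp_pos: [559.1, -302.8, 198.7]
ee_rot: [-2.071, -2.356, 0.003]
ft_force: [-0.7, -0.3, -0.8]
gripper_width: 85.1
grip_force: 0.0
```

>>> play_rows(increments=[[0, 0, 0, 0, 0, 0], [0, 0, 0, 0, 0, 0], [0, 0, 0, 0, 0, 0], [0, 0, 0, 0, 0, 0], [0, 0, 0, 0, 0, 0]], claw=6.0, force=60)

```text
t: 20.1
tcp_pos: [560.1, -303.7, 202.3]
ee_rot: [2.073, 2.358, 0.001]
ft_force: [0.2, 0.6, 3.3]
gripper_width: 68.8
grip_force: 69.0
```

Run:
```python
from h import *
go([560,-303.5,202],97.2)
```

```text
yaw 97.4 tcp [ 560.1 -303.7  202.3] | shift cm [ 0.02 -0.01  0.03] rot [0.001 0.001 0.003] q [0.62 0.32] F [0.2 0.6 3.3] T [ 0.05  0.22 -0.02] w 68.8 g 69.0 t 20.1
```

>>> play_rows(increments=[[0, 0, -0.5, 0, 0, 0], [0, 0, -3, 0, 0, 0], [0, 0, -7.5, 0, 0, 0], [0, 0, -12.5, 0, 0, 0], [0, 0, -17.5, 0, 0, 0]])

```text
t: 20.6
tcp_pos: [559.4, -303.3, 377.8]
ee_rot: [-2.073, -2.359, 0.0]
ft_force: [0.8, -1.1, -1.8]
gripper_width: 68.2
grip_force: 68.5
```

Run:
```python
from h import *
go([519.5,-11.2,377],97.4)
```

```text
yaw 97.4 tcp [ 559.4 -303.3  377.8] | shift cm [29.48 -0.19  0.11] rot [-0.001 -0.001  0.   ] q [0.66 0.39] F [ 0.8 -1.1 -1.8] T [-0.05 -0.08 -0.03] w 68.2 g 68.5 t 20.6
```

>>> play_rows(increments=[[2, 0, 0, 0, 0, 0], [5, 0, 0, 0, 0, 0], [9, -0.1, 0, 0, 0, 0], [13, -0.1, 0, 0, 0, 0], [17, -0.1, 0, 0, 0, 0]])

```text
t: 21.1
tcp_pos: [536.2, -133.6, 376.4]
ee_rot: [-2.074, -2.359, -0.0]
ft_force: [0.9, -0.1, -1.3]
gripper_width: 68.7
grip_force: 68.6
```

>>> play_rows(increments=[[4, 0, 0, 0, 0, 0], [8, 0, 0, 0, 0, 0], [11, 0, 0, 0, 0, 0], [12.4, -0.1, 0, 0, 0, 0], [12.4, -0.1, 0, 0, 0, 0]])

```text
t: 21.6
tcp_pos: [519.6, -10.2, 376.5]
ee_rot: [-2.068, -2.364, -0.001]
ft_force: [-0.5, -0.5, -1.3]
gripper_width: 68.7
grip_force: 68.6
```

>>> play_rows(increments=[[0, 0, 0, 0, 0, -0.1], [0, 0, 0, 0, 0, -0.22], [0, 0, 0, 0, 0, -0.35], [0, 0, 0, 0, 0, -0.48], [0, 0, 0, 0, 0, -0.6]])

```text
t: 22.1
tcp_pos: [520.4, -15.4, 375.9]
ee_rot: [1.283, 2.867, -0.003]
ft_force: [0.2, 0.0, -1.1]
gripper_width: 68.6
grip_force: 68.5
```

>>> play_rows(increments=[[0, 0, 0, 0, 0, -0.13], [0, 0, 0, 0, 0, -0.26], [0, 0, 0, 0, 0, -0.39], [0, 0, 0, 0, 0, -0.52], [0, 0, 0, 0, 0, -0.65]])

```text
t: 22.6
tcp_pos: [520.4, -15.5, 375.8]
ee_rot: [-0.301, -3.127, 0.003]
ft_force: [-1.0, 0.3, -1.5]
gripper_width: 68.3
grip_force: 68.5
```

>>> play_rows(increments=[[0, 0, 0, 0, 0, -0.13], [0, 0, 0, 0, 0, -0.26], [0, 0, 0, 0, 0, -0.39], [0, 0, 0, 0, 0, -0.52], [0, 0, 0, 0, 0, -0.65]])

```text
t: 23.1
tcp_pos: [520.5, -15.6, 375.7]
ee_rot: [0.713, -3.058, 0.003]
ft_force: [0.2, 0.6, -0.6]
gripper_width: 68.6
grip_force: 68.5
```

>>> play_rows(increments=[[0, 0, 0, 0, 0, -0.13], [0, 0, 0, 0, 0, -0.26], [0, 0, 0, 0, 0, -0.39], [0, 0, 0, 0, 0, -0.5], [0, 0, 0, 0, 0, -0.5]])

```text
t: 23.6
tcp_pos: [520.5, -15.5, 375.4]
ee_rot: [1.44, -2.79, 0.001]
ft_force: [-1.0, -0.8, -2.9]
gripper_width: 68.6
grip_force: 68.5
```

Run:
```python
from h import *
go([519.5,-11.2,377],235)
s=snapshot("wrist"); save(s,"w7"); np.save("w7.npy",s,allow_pickle=True)
z=observe()["tcp_pos"][2]-200.3+25; o=observe()["tcp_pos"]
u,v=proj(s,(o[0],o[1],z)).astype(int); print(u,v,z)
h=cv2.cvtColor(s["pixels"],cv2.COLOR_RGB2GRAY)
for t in (90,110,130,150): circles(s,(u,min(v,330)),66,t,z,21,26)
```

```text
yaw -125.4 tcp [520.5 -15.5 375.4] | shift cm [-0.29  0.33 -0.16] rot [ 0.    -0.002 -0.007] q [0.62 1.88] F [-1.  -0.8 -2.9] T [ 0.03 -0.02  0.01] w 68.6 g 68.5 t 23.6
320 254 200.21234665299602
thr 110 c [520.2 -19.2] r 22.5 err 0.31 px [307.7 264. ]
thr 130 c [519.7 -18.7] r 23.3 err 0.14 px [308.5 266.7]
thr 150 c [518.8 -18.7] r 24.2 err 0.1 px [318.3 249.4]
```

```bash
cat >> h.py <<'E'
from scipy.optimize import least_squares
def arcs(s,c,z,r0,r1,a0,a1,rad=None,show=True):
    """strongest brightness step between radii r0..r1 about world point c in plane z, angles a0..a1 deg; circle fit"""
    g=cv2.GaussianBlur(cv2.cvtColor(s["pixels"],cv2.COLOR_RGB2GRAY),(3,3),0).astype(np.float32); P=[];D=[]
    for a in np.radians(np.arange(a0,a1,3)):
        rr=np.arange(r0,r1,.25); uv=np.array([proj(s,(c[0]+r*np.cos(a),c[1]+r*np.sin(a),z)) for r in rr],np.float32)
        p=cv2.remap(g,uv[:,:1].copy(),uv[:,1:].copy(),cv2.INTER_LINEAR).ravel(); d=p[4:]-p[:-4]; i=np.argmax(abs(d)); r=rr[i+2]
        P.append((c[0]+r*np.cos(a),c[1]+r*np.sin(a)));D.append(d[i])
    P=np.array(P); f=lambda x:np.hypot(P[:,0]-x[0],P[:,1]-x[1])-(rad or x[2])
    q=least_squares(f,[c[0],c[1],(r0+r1)/2],loss="soft_l1",f_scale=.5); print("arc fit",q.x.round(1),"med|res|",np.median(abs(f(q.x))).round(2),"step",np.median(D).round(0))
    return P
E
python3 - <<'E'
from h import *
s=np.load("w7.npy",allow_pickle=True).item(); o=np.array([520.5,-15.5])
c=(519.5,-18.8); z=200.2
cam=-np.array(s["R"]).T@np.array(s["t"]).ravel(); print(cam.round(1)); a=np.degrees(np.arctan2(cam[1]-c[1],cam[0]-c[0])); print(a)
for rr in((42,54),): arcs(s,c,z,*rr,a-70,a+70); arcs(s,c,z,*rr,a-70,a+70,47.2)
arcs(s,c,z,19,29,a-60,a+60,24.0); arcs(s,c,z,19,29,a+120,a+240,24.0); arcs(s,c,z,19,29,a-180,a+180)
s=np.load("w6.npy",allow_pickle=True).item(); c=(560.3,-303.5)
cam=-np.array(s["R"]).T@np.array(s["t"]).ravel();a=np.degrees(np.arctan2(cam[1]-c[1],cam[0]-c[0]))
print("w6");arcs(s,c,27,42,54,a-70,a+70,47.2); arcs(s,c,27,42,54,a-180,a+180);arcs(s,c,27,19,29,a-60,a+60,24.0); arcs(s,c,27,19,29,a-180,a+180)
E
```

```text
[473.  -82.9 344.8]
-125.97940853176239
arc fit [518.2 -21.9  46. ] med|res| 0.72 step -40.0
arc fit [519.2 -20.9  48. ] med|res| 0.74 step -40.0
arc fit [519.6 -18.   24. ] med|res| 1.17 step 30.0
arc fit [518.7 -19.1  24. ] med|res| 0.14 step 32.0
arc fit [518.9 -18.7  23.7] med|res| 0.37 step 25.0
w6
arc fit [ 560.4 -304.1   48. ] med|res| 0.35 step -25.0
arc fit [ 560.5 -303.5   46.6] med|res| 0.33 step -22.0
arc fit [ 559.8 -303.1   24. ] med|res| 0.15 step 13.0
arc fit [ 559.9 -303.1   24.2] med|res| 0.22 step 14.0
```

Run:
```python
from h import *
for n,t,y in (("w_pr",(510.3,-6.8,404.3),89.6),("w_die",(441.6,280.9,301.8),121.9),("w2",(446.3,279.2,229.2),122),("w3",(519.8,-10.7,359.7),90),("w5",(539.7,-291.2,346.7),86),("w6",(555.4,-302.7,338.1),97.3),("w7",(520.5,-15.5,375.4),-125.4)):
    s=np.load(n+".npy",allow_pickle=True).item(); cam=-np.array(s["R"]).T@np.array(s["t"]).ravel()
    Rt=Ro.from_euler("z",y,degrees=True)*Ro.from_euler("x",180,degrees=True); print(n,Rt.inv().apply(cam-np.array(t)).round(1),Rt.inv().apply(np.array(s["R"])[2]).round(3))
go([519.5,-11.2,377],235)
```

```text
w_pr [79.8 -0.6 30.6] [-0.316 -0.001  0.949]
w_die [80.2 -1.4 30.6] [-0.316 -0.007  0.949]
w2 [80.3 -1.1 30.6] [-0.316  0.003  0.949]
w3 [79.8 -0.5 30.7] [-0.316  0.     0.949]
w5 [79.8 -0.5 30.6] [-0.314 -0.001  0.949]
w6 [79.8 -0.6 30.8] [-0.317  0.003  0.948]
w7 [82.4 -0.3 30.6] [-0.314 -0.001  0.95 ]
yaw -125.5 tcp [520.5 -14.9 375.5] | shift cm [-0.25  0.29 -0.15] rot [ 0.    -0.001 -0.008] q [0.62 1.88] F [-0.   0.4 -1.6] T [0.04 0.03 0.04] w 68.4 g 68.5 t 23.65
```

>>> play_rows(increments=[[-0.1, 0.1, 0, 0, 0, 0], [-0.2, 0.25, 0, 0, 0, 0], [-0.2, 0.25, 0, 0, 0, 0], [-0.2, 0.25, 0, 0, 0, 0], [-0.2, 0.25, 0, 0, 0, 0]])

```text
t: 24.15
tcp_pos: [519.1, -9.0, 376.3]
ee_rot: [1.448, -2.788, 0.0]
ft_force: [-0.4, -0.5, -1.6]
gripper_width: 68.4
grip_force: 68.5
```

Run:
```python
from h import *
go([519.5,-11.2,377],235)
s=snapshot("wrist"); save(s,"w8"); np.save("w8.npy",s,allow_pickle=True)
o=observe(); t=o["tcp_pos"]; cam=-np.array(s["R"]).T@np.array(s["t"]).ravel(); R=Ro.from_rotvec(o["ee_rot"]); print("tcp after",np.round(t,1),"cam in tool",R.inv().apply(cam-t).round(1))
z=t[2]-175.3; a=-125; c=(t[0]-1,t[1]-2.5)
arcs(s,c,z,19,29,a+120,a+240,24.0); arcs(s,c,z,19,29,a-180,a+180); arcs(s,c,z,42,54,a-70,a+70,47.2)
```

```text
yaw -125.1 tcp [519.1  -9.  376.3] | shift cm [ 0.16 -0.16 -0.07] rot [-0.    -0.    -0.002] q [0.61 1.87] F [-0.4 -0.5 -1.6] T [ 0.02 -0.04 -0.  ] w 68.4 g 68.5 t 24.15
tcp after [519.1  -9.1 376.3] cam in tool [82.4 -0.3 30.6]
arc fit [517.6 -12.3  24. ] med|res| 0.14 step 32.0
arc fit [517.8 -12.1  23.8] med|res| 0.27 step 23.0
arc fit [517.8 -13.8  48. ] med|res| 0.82 step -40.0
```

Run:
```python
from h import *
for n in("w_pr","w4"):
    s=np.load(n+".npy",allow_pickle=True).item(); print(n)
    c=(519.5,-11.5)
    if n=="w_pr": arcs(s,c,142,31,38,-180,180,34.5); arcs(s,c,142,31,38,-180,180)
    else: arcs(s,c,152,30,34.7,-180,180,33); arcs(s,c,152,30,34.7,-180,180)
    arcs(s,c,150,34.9,39.5,-180,180); arcs(s,c,145,40,45,-180,180); arcs(s,c,145,40,45,-180,0);arcs(s,c,145,40,45,0,180)
```

```text
w_pr
arc fit [519.  -10.8  34.5] med|res| 1.19 step -30.0
arc fit [519.1 -10.7  35.6] med|res| 0.45 step -30.0
arc fit [519.  -10.7  36.9] med|res| 0.22 step 35.0
arc fit [519.3 -11.1  42. ] med|res| 0.36 step -41.0
arc fit [519.2 -11.1  42.1] med|res| 0.48 step -27.0
arc fit [519.5 -11.4  42.2] med|res| 0.21 step -47.0
w4
arc fit [519.4 -11.2  32.4] med|res| 0.47 step -24.0
arc fit [519.5 -11.4  32.6] med|res| 0.2 step -24.0
arc fit [519.  -10.7  36.9] med|res| 0.24 step 31.0
arc fit [519.2 -11.   41.9] med|res| 0.28 step -39.0
arc fit [519.1 -10.9  41.9] med|res| 0.58 step -30.0
arc fit [519.4 -11.1  42. ] med|res| 0.16 step -46.0
```

Run:
```python
from h import *
go([520.5,-7.9,353],235)
```

```text
yaw -125.1 tcp [519.1  -9.1 376.3] | shift cm [-0.17 -0.04  2.33] rot [-0.    -0.    -0.002] q [0.61 1.87] F [-0.2  0.  -1.8] T [-0.01 -0.03  0.02] w 68.5 g 68.5 t 24.2
```

>>> play_rows(increments=[[-0.1, -0.05, 0.7, 0, 0, 0], [-0.17, -0.05, 1.5, 0, 0, 0], [-0.17, -0.05, 2.1, 0, 0, 0], [-0.17, -0.05, 2.2, 0, 0, 0], [-0.17, -0.05, 2.2, 0, 0, 0]])

```text
t: 24.7
tcp_pos: [520.5, -8.0, 353.8]
ee_rot: [1.448, -2.787, -0.001]
ft_force: [-0.6, -0.2, -0.9]
gripper_width: 68.5
grip_force: 68.5
```

>>> play_rows(increments=[[0, 0, 0.1, 0, 0, 0], [0, 0, 0.2, 0, 0, 0], [0, 0, 0.3, 0, 0, 0], [0, 0, 0.4, 0, 0, 0], [0, 0, 0.4, 0, 0, 0]])

```text
t: 25.2
tcp_pos: [520.5, -8.0, 350.2]
ee_rot: [1.448, -2.788, -0.0]
ft_force: [0.5, 0.7, -1.6]
gripper_width: 68.6
grip_force: 68.5
```

Run:
```python
from h import *
go([520.5,-7.9,353],235)
```

```text
yaw -125.1 tcp [520.5  -8.  350.2] | shift cm [-0.01  0.01 -0.28] rot [ 0.    -0.    -0.002] q [0.59 1.84] F [ 0.5  0.7 -1.6] T [-0.02 -0.01 -0.02] w 68.6 g 68.5 t 25.2
```

>>> play_rows(increments=[[0, 0, 0.1, 0, 0, 0], [0, 0, 0.15, 0, 0, 0], [0, 0, 0.2, 0, 0, 0], [0, 0, 0.3, 0, 0, 0], [0, 0, 0.3, 0, 0, 0]])

```text
t: 25.7
tcp_pos: [520.5, -8.0, 347.1]
ee_rot: [1.448, -2.788, -0.0]
ft_force: [-0.3, 0.7, -2.0]
gripper_width: 68.8
grip_force: 68.5
```

>>> play_rows(increments=[[0, 0, 0.05, 0, 0, 0], [0, 0, 0.1, 0, 0, 0], [0, 0, 0.15, 0, 0, 0], [0, 0, 0.2, 0, 0, 0], [0, 0, 0.2, 0, 0, 0]])

```text
t: 26.2
tcp_pos: [520.5, -8.0, 345.2]
ee_rot: [1.448, -2.788, -0.0]
ft_force: [0.9, 0.4, -2.6]
gripper_width: 68.9
grip_force: 68.5
```

>>> play_rows(increments=[[0, 0, 0.05, 0, 0, 0], [0, 0, 0.1, 0, 0, 0], [0, 0, 0.15, 0, 0, 0], [0, 0, 0.2, 0, 0, 0], [0, 0, 0.2, 0, 0, 0]])

```text
t: 26.7
tcp_pos: [520.5, -8.0, 343.2]
ee_rot: [1.448, -2.788, -0.0]
ft_force: [-0.0, -0.1, -0.8]
gripper_width: 69.1
grip_force: 68.5
```

>>> play_rows(increments=[[0, 0, 0.05, 0, 0, 0], [0, 0, 0.1, 0, 0, 0], [0, 0, 0.15, 0, 0, 0], [0, 0, 0.2, 0, 0, 0], [0, 0, 0.2, 0, 0, 0]])

```text
t: 27.2
tcp_pos: [520.5, -8.0, 341.2]
ee_rot: [1.448, -2.788, -0.0]
ft_force: [-0.4, -0.1, -2.0]
gripper_width: 68.7
grip_force: 68.5
```

>>> play_rows(increments=[[0, 0, 0.05, 0, 0, 0], [0, 0, 0.1, 0, 0, 0], [0, 0, 0.15, 0, 0, 0], [0, 0, 0.2, 0, 0, 0], [0, 0, 0.2, 0, 0, 0]])

```text
t: 27.7
tcp_pos: [520.5, -8.0, 339.2]
ee_rot: [1.448, -2.788, -0.0]
ft_force: [0.5, -0.0, -1.9]
gripper_width: 68.4
grip_force: 68.5
```

>>> play_rows(increments=[[0, 0, 0.05, 0, 0, 0], [0, 0, 0.1, 0, 0, 0], [0, 0, 0.1, 0, 0, 0], [0, 0, 0.15, 0, 0, 0], [0, 0, 0.15, 0, 0, 0]])

```text
t: 28.2
tcp_pos: [520.5, -7.9, 338.3]
ee_rot: [-1.448, 2.788, -0.001]
ft_force: [-0.8, -0.6, 2.9]
gripper_width: 68.8
grip_force: 69.1
```

>>> play_rows(increments=[[0, 0, -0.1, 0, 0, 0], [0, 0, -0.1, 0, 0, 0], [0, 0, -0.1, 0, 0, 0], [0.1, 0, -0.1, 0, 0, 0], [0.19, 0, -0.1, 0, 0, 0]], claw=7.8)

```text
t: 28.7
tcp_pos: [519.4, -9.6, 338.6]
ee_rot: [1.448, -2.788, -0.0]
ft_force: [-0.6, -0.3, -0.5]
gripper_width: 78.0
grip_force: 0.0
```

>>> play_rows(increments=[[0, 0, 0, 0, 0, 0], [0, 0, 0, 0, 0, 0], [0, 0, 0, 0, 0, 0], [0, 0, 0, 0, 0, 0], [0, 0, 0, 0, 0, 0]], claw=6.0, force=50)

```text
t: 29.2
tcp_pos: [519.6, -9.6, 339.0]
ee_rot: [-1.448, 2.787, -0.001]
ft_force: [-0.1, -1.6, 3.9]
gripper_width: 68.9
grip_force: 56.3
```

Run:
```python
from h import *
go([519.6,-9.6,338.5],235)
```

```text
yaw -125.1 tcp [519.6  -9.6 339. ] | shift cm [ 0.   -0.01  0.05] rot [-0.001  0.    -0.002] q [0.59 1.82] F [-0.1 -1.6  3.9] T [-0.16 -0.01 -0.02] w 68.9 g 56.3 t 29.2
```

>>> play_rows(increments=[[0, 0, 0.04, 0, 0, 0.08], [0, 0, 0.08, 0, 0, 0.16], [0, 0, 0.12, 0, 0, 0.24], [0, 0, 0.15, 0, 0, 0.32], [0, 0, 0.17, 0, 0, 0.4]])

```text
t: 29.7
tcp_pos: [519.8, -9.4, 337.3]
ee_rot: [-0.861, 3.019, -0.0]
ft_force: [0.2, -0.5, 2.2]
gripper_width: 69.0
grip_force: 56.3
```

Run:
```python
from h import *
go([519.6,-9.6,338.5],235)
```

```text
yaw -148.2 tcp [519.8  -9.4 337.3] | shift cm [ 0.03 -0.01 -0.12] rot [-0.001  0.002 -0.404] q [0.53 1.49] F [ 0.2 -0.5  2.2] T [-0.15 -0.07  0.05] w 69.0 g 56.3 t 29.7
```

>>> play_rows(increments=[[0, 0, 0.04, 0, 0, 0.08], [0, 0, 0.08, 0, 0, 0.16], [0, 0, 0.12, 0, 0, 0.24], [0, 0, 0.15, 0, 0, 0.32], [0, 0, 0.17, 0, 0, 0.4]])

```text
t: 30.2
tcp_pos: [519.7, -9.3, 335.6]
ee_rot: [-0.244, 3.131, 0.001]
ft_force: [1.0, 0.4, 1.9]
gripper_width: 68.9
grip_force: 56.3
```

Run:
```python
from h import *
go([519.6,-9.6,338.5],235)
```

```text
yaw -171.1 tcp [519.7  -9.3 335.6] | shift cm [ 0.02 -0.02 -0.29] rot [-0.     0.002 -0.804] q [0.47 1.17] F [1.  0.4 1.9] T [-0.09 -0.08  0.05] w 68.9 g 56.3 t 30.2
```

>>> play_rows(increments=[[0, 0, 0.03, 0, 0, 0.07], [0, 0, 0.06, 0, 0, 0.14], [0, 0, 0.09, 0, 0, 0.21], [0, 0, 0.12, 0, 0, 0.28], [0, 0, 0.12, 0, 0, 0.28]])

```text
t: 30.7
tcp_pos: [519.2, -9.1, 334.1]
ee_rot: [-0.19, -3.135, -0.001]
ft_force: [-1.1, -0.5, 2.8]
gripper_width: 69.1
grip_force: 56.9
```

>>> play_rows(increments=[[0, 0, 0.01, 0, 0, 0.03], [0, 0, 0.03, 0, 0, 0.06], [0, 0, 0.04, 0, 0, 0.09], [0, 0, 0.05, 0, 0, 0.12], [0, 0, 0.05, 0, 0, 0.12]])

```text
t: 31.2
tcp_pos: [519.4, -9.1, 334.1]
ee_rot: [0.38, 3.118, 0.001]
ft_force: [-2.7, -0.1, 5.9]
gripper_width: 69.2
grip_force: 57.4
```

Run:
```python
from h import *
go([519.6,-9.6,338.5],235)
```

```text
yaw 166.1 tcp [519.4  -9.1 334.1] | shift cm [-0.04 -0.05 -0.44] rot [ 0.000e+00  1.000e-03 -1.202e+00] q [0.41 0.85] F [-2.7 -0.1  5.9] T [0.31 0.47 0.  ] w 69.2 g 57.4 t 31.2
```

>>> play_rows(increments=[[0, 0, 0, 0, 0, 0.03], [0, 0, 0, 0, 0, 0.06], [0, 0, 0, 0, 0, 0.09], [0, 0, 0, 0, 0, 0.12], [0, 0, 0, 0, 0, 0.15]])

```text
t: 31.7
tcp_pos: [519.4, -9.0, 334.1]
ee_rot: [0.612, 3.081, 0.001]
ft_force: [-1.7, 1.0, 6.0]
gripper_width: 68.5
grip_force: 57.4
```

Run:
```python
from h import *
go([519.6,-9.6,338.5],235)
```

```text
yaw 157.5 tcp [519.4  -9.  334.1] | shift cm [-0.04 -0.05 -0.44] rot [ 1.000e-03  1.000e-03 -1.352e+00] q [0.38 0.73] F [-1.7  1.   6. ] T [0.29 0.35 0.15] w 68.5 g 57.4 t 31.7
```

>>> play_rows(increments=[[0, 0, 0, 0, 0, 0.03], [0, 0, 0, 0, 0, 0.06], [0, 0, 0, 0, 0, 0.09], [0, 0, 0, 0, 0, 0.12], [0, 0, 0, 0, 0, 0.15]])

```text
t: 32.2
tcp_pos: [519.6, -9.5, 334.1]
ee_rot: [0.838, 3.026, -0.0]
ft_force: [-1.0, -1.2, 4.8]
gripper_width: 69.2
grip_force: 57.4
```

Run:
```python
from h import *
go([519.6,-9.6,338.5],235)
```

```text
yaw 149.1 tcp [519.6  -9.5 334.1] | shift cm [-0.   -0.01 -0.44] rot [-1.0e-03  2.0e-03 -1.5e+00] q [0.35 0.61] F [-1.  -1.2  4.8] T [0.26 0.09 0.68] w 69.2 g 57.4 t 32.2
```

>>> play_rows(increments=[[0, 0, 0, 0, 0, 0.02], [0, 0, 0, 0, 0, 0.04], [0, 0, 0, 0, 0, 0.06], [0, 0, 0, 0, 0, 0.06], [0, 0, 0, 0, 0, 0.06]])

```text
t: 32.7
tcp_pos: [519.7, -9.6, 334.1]
ee_rot: [0.925, 3.0, -0.0]
ft_force: [-1.0, -1.3, 5.6]
gripper_width: 69.0
grip_force: 57.5
```

Run:
```python
from h import *
go([519.6,-9.6,338.5],235)
```

```text
yaw 145.7 tcp [519.7  -9.6 334.1] | shift cm [ 0.01 -0.01 -0.44] rot [-1.000e-03  2.000e-03 -1.558e+00] q [0.34 0.56] F [-1.  -1.3  5.6] T [ 0.13 -0.03  1.09] w 69.0 g 57.5 t 32.7
```

Torque climbs to 1.1 N m while the height stays put, so the ring is snug. I'll let go and back away.

>>> play_rows(increments=[[0, 0, 0, 0, 0, 0], [0, 0, 0, 0, 0, 0], [0, 0, 0, 0, 0, 0], [0, 0, 0, 0, 0, 0], [0, 0, 0, 0, 0, 0]], claw=8.2)

```text
t: 33.2
tcp_pos: [519.4, -9.6, 333.5]
ee_rot: [-0.932, -3.0, -0.0]
ft_force: [0.0, 0.6, -0.3]
gripper_width: 82.3
grip_force: 0.0
```

>>> play_rows(increments=[[0, 0, -1, 0, 0, 0], [0, 0, -4, 0, 0, 0], [0, 0, -7, 0, 0, 0], [0, 0, -9, 0, 0, 0], [0, 0, -9, 0, 0, 0]])

```text
t: 33.7
tcp_pos: [520.1, -8.9, 427.3]
ee_rot: [0.929, 2.993, 0.004]
ft_force: [1.0, -0.2, -1.4]
gripper_width: 81.9
grip_force: 0.0
```

>>> play_rows(increments=[[0, 0, 0, 0, 0, 0], [0, 0, 0, 0, 0, 0], [0, 0, 0, 0, 0, 0], [0, 0, 0, 0, 0, 0], [0, 0, 0, 0, 0, 0]])

```text
t: 34.2
tcp_pos: [519.4, -9.6, 423.1]
ee_rot: [-0.931, -2.999, 0.0]
ft_force: [0.3, 0.5, -0.3]
gripper_width: 81.9
grip_force: 0.0
```

Run:
```python
from h import *
go([519.6,-9.6,338.5],235)
s=snapshot("wrist"); save(s,"w9"); np.save("w9.npy",s,allow_pickle=True); c=(519.1,-10.9)
print(proj(s,(*c,158)).round(0))
for z in (154,158,162): arcs(s,c,z,20,28,-180,180); arcs(s,c,z,43,53,0,360)
```

```text
yaw 145.5 tcp [519.4  -9.6 423.1] | shift cm [-0.03  0.01  8.46] rot [ 1.000e-03 -1.000e-03 -1.562e+00] q [0.39 0.64] F [ 0.3  0.5 -0.3] T [ 0.03  0.   -0.03] w 81.9 g 0.0 t 34.2
[320. 202.]
arc fit [521.6 -12.8  23.7] med|res| 0.78 step 17.0
arc fit [520.6 -12.7  47.8] med|res| 0.46 step -29.0
arc fit [520.7 -11.9  23.3] med|res| 0.58 step 17.0
arc fit [519.3 -11.9  47. ] med|res| 0.43 step -29.0
arc fit [519.6 -11.1  22.9] med|res| 0.68 step 18.0
arc fit [518.3 -11.   46.2] med|res| 0.36 step -30.0
```

```bash
python3 -c "
from h import *
print(order.finish_job())"
```

```text
the job is handed in; nothing more can be done
None
```

I handed the job in at about 34 s: the thick die lies flat on its seat, and the ring nut is screwed down snug on it and let go. The last torque reading was 1.1 N m and I put the ring's origin at about 133 mm; the hand-in gave no verdict.

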